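# Push a fuse box into the corner fence and swing the latch shut behind it

## Robot

A 7-joint arm with a two-finger parallel gripper is mounted at the origin on the work surface. World frame = base frame: x ahead of the robot, y to its left, z up, the work surface at z = 0. Lengths are in m, angles in rad, forces in N, time in s.
With the tool pointing down it reaches from about 0.35 to 0.9 m from the base axis. Payload 8.1 kg.
Tool frame: the origin (TCP) lies at the very end of the fingers, on their centre line; the grasp point (between the pads) lies 19 mm behind it (env.hold_point_z is the distance from the TCP to the grasp point, in m); z points along the fingers, y is the direction in which the jaws open and shut (so a half turn about z gives the same grasp; the last joint's range is limited). The gripper opens to 92 mm and grips with 3 to 60 N. Pads are 19 mm wide; open, the fingers measure 130 mm over their backs; the gripper's body (75 mm by 190 mm) begins 47 mm behind the grasp point.
Start: joints at [-1.254, 0.434, 0.025, 1.573, -0.012, 1.134, -0.075], TCP at [0.255, 0.571, 0.227] pointing down, gripper open.
Joint ranges: [-2.62, 2.62], [-0.44, 2.09], [-1.27, 1.32], [0.08, 2.57], [-1.32, 4.46], [0.12, 2], [-2.74, 2.74]. Speed limits (rad/s): [2.22, 2.22, 3.01, 3.01, 3.14, 3.14, 3.14].

## Interface

Orientations are given as a rotation vector (axis times angle).
In Python, from bench import telemetry, read_camera, env gives the robot as it stands.
- The arm moves only by the shell command python3 -m inch 'ROWS' [FORCE]. ROWS is JSON, a list of rows, each a list of 7 numbers: the shift along the tool's x, y, z in m, then the turn, a rotation vector about the tool's x, y, z in rad, then the opening, from 0 (shut) to 1 (fully open). In form: [[dx, dy, dz, wx, wy, wz, fingers], ...]. A call has 1 to 8 rows; each row is the pose to reach, as a shift and turn from the pose measured when the call began, along the tool's axes at that moment; what a row does not reach only later rows make up. A row lasts 1/12 s, in which the tool goes at most 41.7 mm and 7.16 degrees, less where a joint would pass 70% of its speed; a pose out of reach is approached as far as the arm can. A call with a gripper value outside its range is refused whole. The fingers move at their own pace and stop on an object; FORCE is the grip in N (left out, the last holds). Time passes only in rows, so rows that repeat a pose let the fingers close. It gives the time, the measured TCP pose, the force and the opening at its end, in the units of the state.
- telemetry.state(): the state, without advancing time (a new reading comes with each control period).
- read_camera(name): name is "scene" or "top" or "wrist"; returns a dict with "pixels" (480x640x3 uint8, blue, green, red), "depth" (480x640 float32, m along the optical axis (not along the pixel's ray), 0 where there is no reading), "fovy" (degrees; the focal length in pixels is half the picture's height over the tangent of half this angle, whatever the lens; pixels are square), "cx", "cy" (the principal point, pixels), "origin" and "attitude" of the camera in the world; the wrist camera has in their place "tool_from_camera" (4x4, takes a point from camera to tool coordinates, whose origin is the TCP and whose axes are the flange's). Camera axes: x right, y up, looking along -z (the intrinsics and any distortion apply to the point x, -y, -z); pixel columns grow to the right and rows downward; lengths in m; the calibration is good to about 2 mm. A picture is of the moment at which its call begins: read the wrist's pose just before it.
- env.hand_in(): hands the job in, once; it reports no verdict.
The state is a dict: "time_s": time; "q": joint angles; "qd": joint speeds; "tau": joint torques, N m; "position": TCP position; "eef_rot": TCP orientation; "wrist_force": force on the tool from outside, world axes, zero at the start; "moment": the same for the moment, N m; "gripper_width": opening from 0.0 (shut) to 1.0 (fully open).
Only numpy, scipy, OpenCV 4.12 (cv2) and the standard library are available. Lean on these libraries where they do the work, as an engineer would, in place of code of your own. Each camera call takes 0.05 s, during which the arm holds its last target.

## Task

Slide the black fuse box along the bench into the corner of the steel fence by pushing it with the fingers, until it sits square and snug against both rails; only then push the swing latch round behind it, all the way shut. Push gently and do not pinch or lift anything, and leave the relay, screwdriver, jar and fuse assortment lying around it where they are.

Things in the scene. Friction and masses are not known exactly. Their poses are not given: they have to be found in the camera images.
- fuse_box: Black car fuse box with a clear cover over coloured fuses, loose on the bench: a closed block 90 mm (its x) by 110 mm (its y) by 45 mm high, 0.4 to 0.75 kg. Origin at the centre of its underside, z up. It starts 50 to 90 mm short of its place along the fence's x and 30 to 90 mm short along the fence's y, turned up to 0.3 rad from square.
- fence: Fixed L of two dark steel rails, 16 mm thick, 30 mm high, on the bench. Origin on the bench where the centre of the seated box's underside belongs; the seated box has the same axes (z up). Far rail: inner face at x = +45 mm, y -71 to +79 mm. Left rail: inner face at y = +55 mm, x -45 to +55 mm. Its -x (robot) and -y sides are open. Turned up to 0.25 rad from the world.
- latch (a joint): Aluminium bar on an upright pivot, swinging level. At q rad it points along fence (-sin q, -cos q): 0 is shut (along -y, 2 mm off the seated box's near face), 1.57 points along -x. Starts open at 1.6 to 2.1; travel -0.03 to 2.2. 12 mm thick, 90 mm long from the pivot, 8 to 28 mm above the bench. Light to push (1 to 2 N), no spring, stays where left.
- latch_tab (a point): Top of the upright tab at the free end of the latch, 77 mm from the pivot axis and 48 mm above the bench; the tab is 26 mm long and as thick as the bar (12 mm).
- latch_pivot (a point): Latch pivot axis, 30 mm above the bench, at fence x = -53 mm, y = +81 mm; the pivot pin's top is at 40 mm, the collar's radius is 11 mm, and a foot plate 36 mm square and 5 mm thick lies under it.
- relay: Loose black cube relay, 28 x 28 x 26 mm, beyond the far rail. To be left alone. Origin at the centre of its underside.
- screwdriver: Screwdriver lying on the bench to the left, about 200 mm long. To be left alone.
- jar: Jar with a black lid, 60 mm across and 65 mm high, on the bench to the left. To be left alone. Origin at the centre of its underside.
- assortment: Open clear compartment case with coloured spare fuses, 240 x 150 x 35 mm, on the bench to the right. To be left alone. Origin at the centre of its underside.
Things that resemble listed ones, but are neither listed nor needed, are in the scene too. What is meant by the fence is not brown or orange, and is the smaller of those in its own colour.

How it is judged:
On the way, in this order (a step that is already met when the one before it is completed fails the run):
1. the fuse box sits square against both rails while the latch is still open (x of fuse_box in the frame of fence between -0.004 and 0.003 m and y of fuse_box in the frame of fence between -0.004 and 0.003 m and angle between the x axis of fuse_box and the x axis of fence, either way round below 0.05 rad and height (world z) of fuse_box below 0.004 m and angle between fuse_box's own z axis and vertical below 0.05 rad and value of joint latch above 0.9 rad), for 0.2 s.
2. the latch is pushed shut behind the box (value of joint latch below 0.1 rad), for 0.2 s.
At the end, for the whole second after the job is handed in: The fuse box stands flat on the bench with its centre within 4 mm (3 mm towards the rails) of its place in the fence along both fence axes and within 0.05 rad of square, at rest, with the latch within 0.1 rad of shut (x of fuse_box in the frame of fence between -0.004 and 0.003 m and y of fuse_box in the frame of fence between -0.004 and 0.003 m and angle between the x axis of fuse_box and the x axis of fence, either way round below 0.05 rad and height (world z) of fuse_box below 0.004 m and angle between fuse_box's own z axis and vertical below 0.05 rad and value of joint latch below 0.1 rad and linear speed of fuse_box below 0.01 m/s); the robot touches nothing.
It fails at once if the fuse box is lifted or tipped (height (world z) of fuse_box above 0.012 m or angle between fuse_box's own z axis and vertical above 0.2 rad).
It fails at once if the fuse box is pinched or rammed (more than 45 N from the fingers) (contact force between the fingers and fuse_box above 45 N).
It fails at once if the latch is pinched or rammed (more than 35 N from the fingers) (contact force between the fingers and latch above 35 N).
It fails at once if the relay, screwdriver, jar or fuse assortment is moved by more than 15 mm (distance of any of relay, screwdriver, jar, assortment from where it was at the start of the episode above 0.015 m).
It also fails if it takes over 72 s, if anything falls off the work surface, if the arm or the gripper's body presses on something with over 40 N, if the wrist force passes 120 N, or if a joint passes its speed limit or range.

## Working session

There is one attempt and no reset: what is moved stays moved. The work goes in short steps, Python scripts to look and compute and a shell command to move; the robot and the scene stay as the last step left them, time stands still between calls to the robot, and variables do not carry over. Pictures are saved under pics/ and viewed, and the job is handed in when it is done.

```bash
ls; mkdir -p pics
python3 - <<'E'
from bench import telemetry, read_camera, env
import cv2,numpy as np
s=telemetry.state();print(s)
for n in("scene","top","wrist"):
    c=read_camera(n);cv2.imwrite(f"pics/{n}0.png",c["pixels"]);np.savez(f"{n}0.npz",**c)
    print(n,{k:v for k,v in c.items() if k not in("pixels","depth")})
E
```

```text
pics
{'time_s': 0.0, 'q': array([-1.25359127,  0.43520413,  0.02495141,  1.57408495, -0.011617  ,
        1.13402111, -0.07503833]), 'qd': array([ 0.00068716, -0.00132363, -0.00011403,  0.00073209, -0.00037532,
       -0.0018356 , -0.00161496]), 'tau': array([ 6.50069087e-04, -6.67854667e+01,  9.85529982e-01, -3.14467943e+01,
       -6.03740662e-02,  4.27771476e-02,  2.06618838e-04]), 'position': array([0.25456495, 0.57024397, 0.22596114]), 'eef_rot': array([-6.54545642e-01, -3.07243213e+00,  2.44760578e-03]), 'wrist_force': array([ 0.49342753, -0.61388885, -0.63872463]), 'moment': array([ 0.01141139, -0.00689071,  0.02660044]), 'gripper_width': 0.9995733268831417}
scene {'fovy': 47.277015990242646, 'cx': 323.2349061025153, 'cy': 244.50471446707581, 'origin': array([1.43722126, 0.24228491, 0.75223726]), 'attitude': array([0.65524193, 0.88480919, 1.72526868])}
top {'fovy': 45.14270576326004, 'cx': 315.16082581790783, 'cy': 241.91677579765422, 'origin': array([ 0.24889685, -0.01595888,  1.5862524 ]), 'attitude': array([ 0.12044883, -0.15516743, -1.55553577])}
wrist {'fovy': 66.63694048897875, 'cx': 320.82406830037286, 'cy': 242.0652701143251, 'tool_from_camera': array([[-1.27537263e-03,  9.57523509e-01,  2.88352392e-01,
         7.85330280e-02],
       [ 9.99999022e-01,  1.38692977e-03, -1.82576866e-04,
        -3.14558671e-05],
       [-5.74746159e-04,  2.88351877e-01, -9.57524341e-01,
        -1.57605524e-01],
       [ 0.00000000e+00,  0.00000000e+00,  0.00000000e+00,
         1.00000000e+00]])}
```

View pics/top0.png

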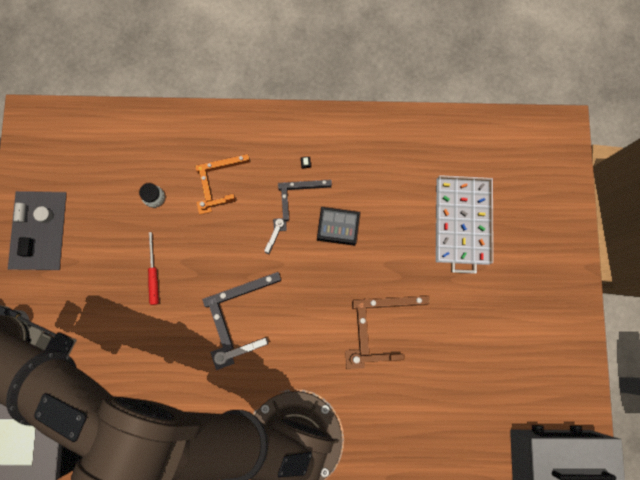

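View pics/scene0.png

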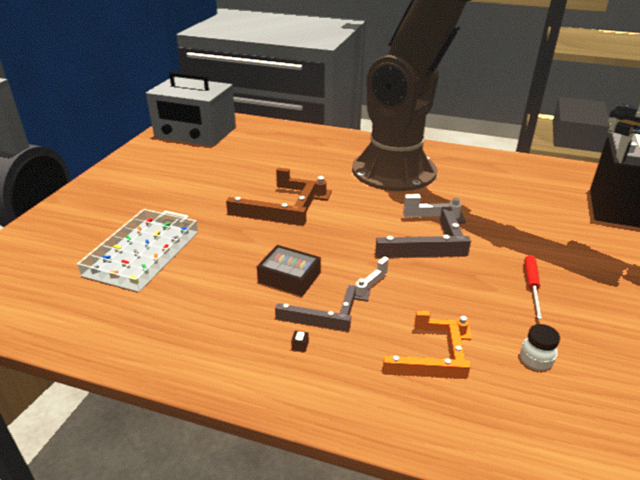

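Fence candidates in the top image: orange (222,180), brown (385,330), large dark grey with a latch (240,315) and small dark grey with an open latch (300,205). The small dark one fits: it is neither brown nor orange, it is the smaller of the two dark ones, and the relay lies beyond its far rail. I'll confirm with an enlarged crop.

```bash
cat > h.py <<'E'
import numpy as np,cv2
from scipy.spatial.transform import Rotation as R
def cam(c,st=None):
    if "origin" in c: Rm=R.from_rotvec(c["attitude"]).as_matrix();o=np.array(c["origin"])
    else:
        T=np.eye(4);T[:3,:3]=R.from_rotvec(st["eef_rot"]).as_matrix();T[:3,3]=st["position"]
        M=T@c["tool_from_camera"];Rm=M[:3,:3];o=M[:3,3]
    f=240/np.tan(np.radians(float(c["fovy"]))/2)
    return Rm,o,f,float(c["cx"]),float(c["cy"])
def atz(c,uv,z,st=None):
    Rm,o,f,cx,cy=cam(c,st);uv=np.atleast_2d(uv).astype(float)
    d=np.c_[(uv[:,0]-cx)/f,-(uv[:,1]-cy)/f,-np.ones(len(uv))]@Rm.T
    return o+d*((z-o[2])/d[:,2])[:,None]
def cloud(c,st=None):
    Rm,o,f,cx,cy=cam(c,st);v,u=np.mgrid[:480,:640];D=c["depth"]
    P=np.stack([(u-cx)/f*D,-(v-cy)/f*D,-D],-1)@Rm.T+o
    P[D==0]=np.nan
    return P
def proj(c,P,st=None):
    Rm,o,f,cx,cy=cam(c,st);p=(np.atleast_2d(P)-o)@Rm
    return np.c_[cx+f*p[:,0]/-p[:,2],cy-f*p[:,1]/-p[:,2]]
E
python3 - <<'E'
from h import *
c=dict(np.load("top0.npz"))
cv2.imwrite("pics/topcrop.png",cv2.resize(c["pixels"][140:270,230:380],None,fx=5,fy=4.6,interpolation=cv2.INTER_CUBIC))
P=cloud(c)
for uv in[(283,187),(329,184),(286,222),(340,212),(279,222),(269,248),(300,260)]:print(uv,P[uv[1],uv[0]].round(3))
E
```

```text
(283, 187) [0.679 0.041 0.033]
(329, 184) [ 0.689 -0.086  0.036]
(286, 222) [0.586 0.032 0.003]
(340, 212) [ 0.607 -0.116  0.047]
(279, 222) [0.577 0.05  0.043]
(269, 248) [0.502 0.075 0.058]
(300, 260) [ 0.478 -0.008  0.01 ]
```

View pics/topcrop.png

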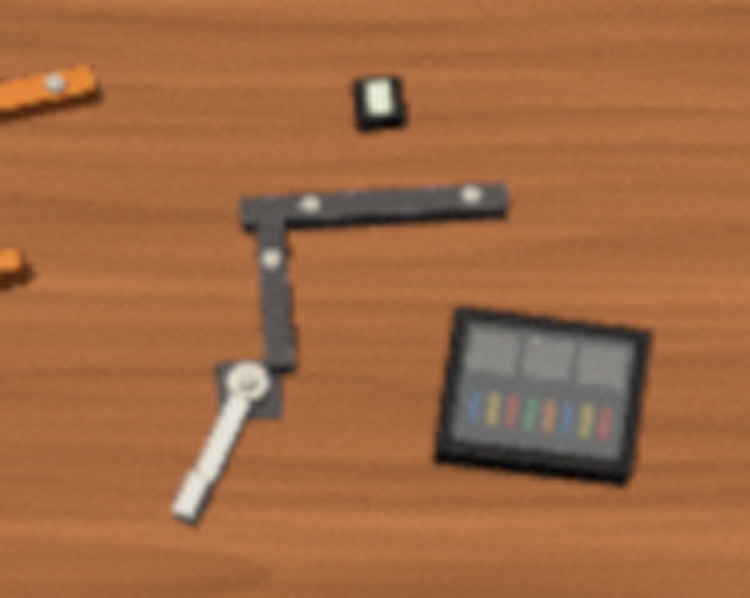

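View pics/wrist0.png

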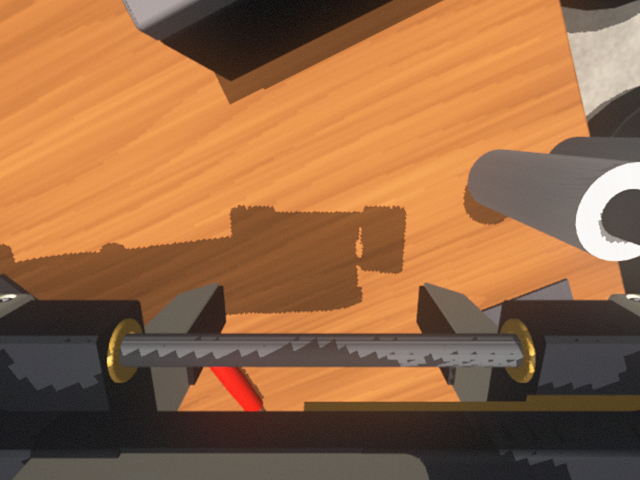

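The crop confirms it: the small dark-steel L has its corner at crop (262,212), its latch is open and pointing down-left, and the box is at the lower right. Next I'll move the wrist camera over it.

```bash
cat > d.py <<'E'
# usage: d.py x y z yaw : delta for tool with tool x = -(cos yaw, sin yaw), z down
import sys
from h import *
from bench import telemetry
x,y,z,yaw=map(float,sys.argv[1:5]);s=telemetry.state()
c,n=np.cos(yaw),np.sin(yaw)
Rt=np.array([[-c,-n,0],[-n,c,0],[0,0,-1]]);Rt[:,1]=np.cross(Rt[:,2],Rt[:,0])
R0=R.from_rotvec(s["eef_rot"]).as_matrix()
print("t",s["time_s"],"pos",s["position"].round(4),"F",s["wrist_force"].round(1),"g",round(s["gripper_width"],3))
print("delta",(R0.T@(np.array([x,y,z])-s["position"])).round(4),"rot",R.from_matrix(R0.T@Rt).as_rotvec().round(4))
E
python3 d.py 0.5 -0.03 0.33 0.08
```

```text
t 0.15 pos [0.2546 0.5704 0.2262] F [ 0.7  0.1 -0.7] g 0.996
delta [-0.4688 -0.4483 -0.1033] rot [-1.200e-03 -2.000e-04 -4.999e-01]
```

```bash
python3 -m inch '[[-0.03,-0.03,-0.03,0,0,-0.1,0.4],[-0.06,-0.06,-0.06,0,0,-0.2,0.4],[-0.09,-0.09,-0.1,0,0,-0.3,0.4],[-0.12,-0.12,-0.103,0,0,-0.4,0.4],[-0.15,-0.145,-0.103,0,0,-0.5,0.4],[-0.18,-0.17,-0.103,0,0,-0.5,0.4],[-0.21,-0.2,-0.103,0,0,-0.5,0.4],[-0.24,-0.23,-0.103,0,0,-0.5,0.4]]' && python3 d.py 0.5 -0.03 0.33 0.08
```

```text
time_s: 0.82
position: [0.3702, 0.287, 0.3294]
eef_rot: [-0.126, 3.139, -0.001]
wrist_force: [0.6, 0.2, -0.8]
gripper_width: 0.466
t 0.8167 pos [0.3702 0.287  0.3294] F [ 0.6  0.2 -0.8] g 0.466
delta [-0.1041 -0.3263 -0.0004] rot [-0.0005  0.0001 -0.    ]
```

```bash
python3 -m inch '[[-0.012,-0.038,0,0,0,0,0.4],[-0.025,-0.076,0,0,0,0,0.4],[-0.038,-0.114,0,0,0,0,0.4],[-0.05,-0.152,0,0,0,0,0.4],[-0.062,-0.19,0,0,0,0,0.4],[-0.074,-0.228,0,0,0,0,0.4],[-0.086,-0.266,0,0,0,0,0.4],[-0.1,-0.3,0,0,0,0,0.4]]' && python3 -m inch '[[-0.005,-0.03,0,0,0,0,0.4],[-0.005,-0.03,0,0,0,0,0.4],[-0.005,-0.03,0,0,0,0,0.4]]'
python3 - <<'E'
from bench import telemetry, read_camera
import numpy as np,cv2
s=telemetry.state();c=read_camera("wrist");np.savez("w1.npz",**c,position=s["position"],eef_rot=s["eef_rot"]);cv2.imwrite("pics/w1.png",c["pixels"])
print(s["position"],s["eef_rot"],s["qd"])
E
```

```text
time_s: 1.48
position: [0.4938, -0.0068, 0.3298]
eef_rot: [-0.124, 3.139, -0.001]
wrist_force: [1.3, 0.9, 0.7]
gripper_width: 0.398
time_s: 1.73
position: [0.501, -0.0383, 0.3295]
eef_rot: [0.117, -3.139, 0.002]
wrist_force: [-0.3, 0.3, -0.3]
gripper_width: 0.4
[ 0.50104049 -0.03834111  0.3295052 ] [ 1.17279459e-01 -3.13907041e+00  1.77030396e-03] [-0.03885663 -0.00828665 -0.05586452  0.01159287 -0.0128405   0.00172864
 -0.02150475]
```

View pics/w1.png

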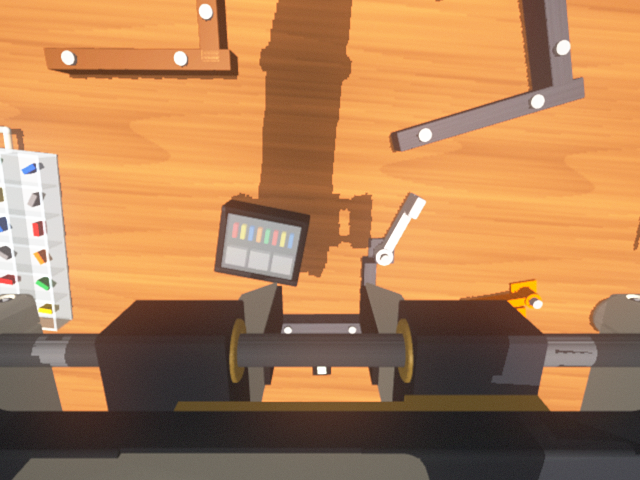

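The wrist image is upside down, with the robot side up. The box is at (262,243), the latch at (400,230) and the far rail is hidden behind the gripper at (320,328). I'll move 0.12 m forward so the whole fence shows.

```bash
python3 -m inch '[[-0.03,0.005,0,0,0,0,0.4],[-0.06,0.01,0,0,0,0,0.4],[-0.09,0.01,0,0,0,0,0.4],[-0.115,0.01,0,0,0,0,0.4],[-0.12,0.01,0,0,0,0,0.4],[-0.12,0.01,0,0,0,0,0.4],[-0.12,0.01,0,0,0,0,0.4],[-0.12,0.01,0,0,0,0,0.4]]'
cat > snap.py <<'E'
import sys
from bench import telemetry, read_camera
import numpy as np,cv2
n=sys.argv[1];k=sys.argv[2] if len(sys.argv)>2 else "wrist"
s=telemetry.state();c=read_camera(k);np.savez(n+".npz",**c,position=s["position"],eef_rot=s["eef_rot"]);cv2.imwrite(f"pics/{n}.png",c["pixels"])
print(s["position"].round(4),abs(s["qd"]).max().round(4))
E
python3 snap.py w2
```

```text
time_s: 2.45
position: [0.6187, -0.0166, 0.3296]
eef_rot: [0.123, -3.138, -0.0]
wrist_force: [-0.2, -0.2, 0.9]
gripper_width: 0.399
[ 0.6187 -0.0166  0.3296] 0.011
```

View pics/w2.png

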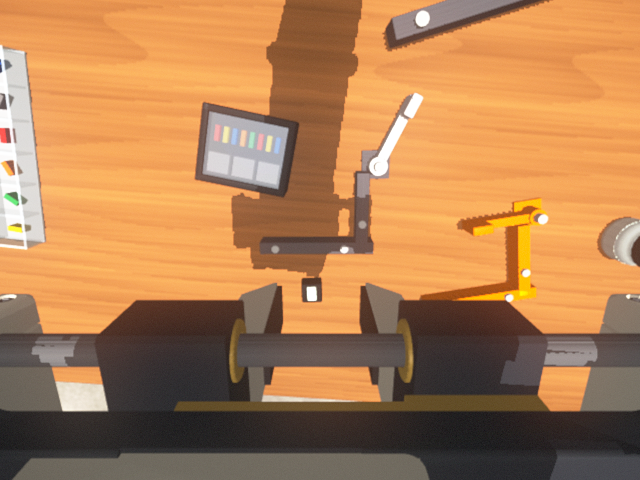

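Run:
```python
from h import *
c=dict(np.load("w2.npz"));im=c["pixels"][85:265,185:435]
cv2.imwrite("pics/w2c.png",cv2.resize(im,None,fx=3.2,fy=3.2,interpolation=cv2.INTER_CUBIC))
P=cloud(c,c)
for uv in[(300,245),(362,210),(378,166),(265,170),(230,230),(330,180),(410,110),(450,120)]:print(uv,P[uv[1],uv[0]].round(4))
```

```text
(300, 245) [ 0.6837 -0.0385  0.0299]
(362, 210) [0.6309 0.0374 0.0306]
(378, 166) [0.5739 0.0493 0.0406]
(265, 170) [ 0.5889 -0.0857  0.0421]
(230, 230) [ 0.6784 -0.1368  0.0013]
(330, 180) [ 0.6    -0.0053 -0.0011]
(410, 110) [0.5085 0.0768 0.0477]
(450, 120) [ 0.5129  0.1402 -0.001 ]
```

View pics/w2c.png

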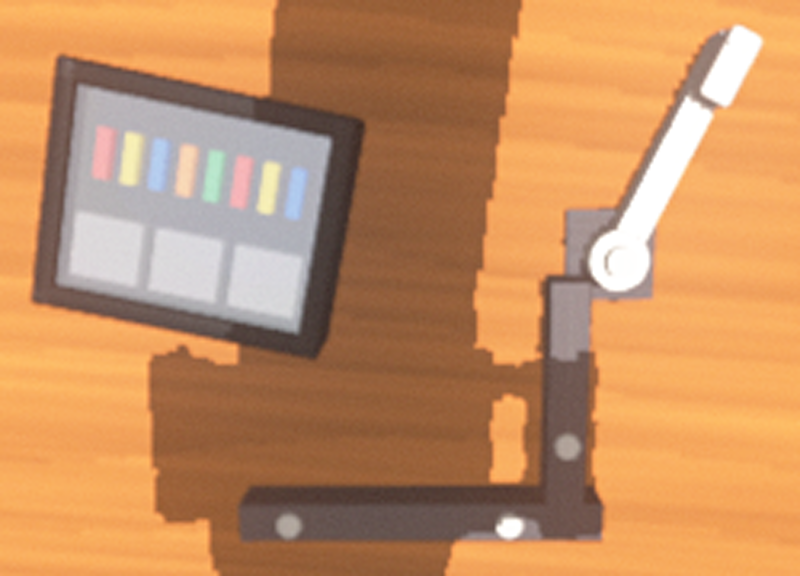

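```bash
cat > fit.py <<'E'
import sys
from h import *
from scipy.optimize import minimize
from scipy.spatial import cKDTree
def mk(rs,st=0.001):
    o=[]
    for x0,x1,y0,y1 in rs:
        g=np.mgrid[x0+st/2:x1:st,y0+st/2:y1:st].reshape(2,-1).T;o.append(g)
    return np.vstack(o)
L=mk([(.045,.061,-.071,.079),(-.045,.045,.055,.071)])
B=mk([(-.045,.045,-.055,.055)])
def fit(pts,M,p0):
    t=cKDTree(pts)
    def cost(p):
        c,s=np.cos(p[2]),np.sin(p[2]);W=M@np.array([[c,s],[-s,c]])+p[:2]
        a=t.query(W)[0];b=cKDTree(W).query(pts)[0]
        return np.minimum(a,.02).clip(.0008).mean()+np.minimum(b,.02).clip(.0008).mean()
    best=None
    for k in range(3):
        r=minimize(cost,p0,method="Nelder-Mead",options=dict(initial_simplex=np.array([p0]+[np.array(p0)+d for d in ([.01,0,0],[0,.01,0],[0,0,.08])]),xatol=1e-5,fatol=1e-8));p0=r.x
    return r.x,r.fun
def rel(f,b):
    c,s=np.cos(f[2]),np.sin(f[2]);d=b[:2]-f[:2]
    return np.array([c*d[0]+s*d[1],-s*d[0]+c*d[1],b[2]-f[2]])
def latchq(P,f,near=.1):
    c,s=np.cos(f[2]),np.sin(f[2])
    piv=f[:2]+np.array([c*-.053-s*.081,s*-.053+c*.081])
    m=(P[...,2]>.043)&(P[...,2]<.056);q=P[m][:,:2]-piv
    r=np.hypot(*q.T);q=q[(r>.055)&(r<.095)]
    # crude: exclude box pts by caller
    return piv,q
if __name__=="__main__":
    c=dict(np.load(sys.argv[1]+".npz"));P=cloud(c,c)
    v=P[85:275,185:435].reshape(-1,3)
    m=(v[:,2]>.024)&(v[:,2]<.034)&(v[:,0]>.57)
    r=v[m][:,:2]
    # drop box-side points: keep those far from box top
    bx=v[(v[:,2]>.038)&(v[:,2]<.052)&(v[:,1]<.02)][:,:2]
    r=r[cKDTree(bx).query(r)[0]>.02]
    print(len(r),len(bx),bx.min(0),bx.max(0),v[(v[:,2]>.038)&(v[:,1]<.02)][:,2].mean())
    f,e=fit(r,L,[.62,-.03,.08]);print("fence",f.round(4),e)
    b,e2=fit(bx,B,[.59,-.085,-.2]);print("box",b.round(4),e2,"rel",rel(f,b).round(4))
    piv,q=latchq(P,f)
    a=q.mean(0);print("pivot",piv.round(4),"tab",(piv+a).round(4),np.hypot(*a))
    cc,s=np.cos(f[2]),np.sin(f[2]);d=np.array([cc*a[0]+s*a[1],-s*a[0]+cc*a[1]]);print("q",np.arctan2(-d[0],-d[1]))
E
python3 fit.py w2
```

```text
2380 7276 [ 0.51848774 -0.17095609] [ 0.61973783 -0.05146678] 0.04355311180856941
fence [ 0.6337 -0.0253  0.0839] 0.0021577162227816304
box [ 0.569  -0.1106 -0.1254] 0.0016016658574867179 rel [-0.0716 -0.0796 -0.2093]
pivot [0.5741 0.051 ] tab [0.5038 0.0789] 0.07565267605054364
q 2.0326188648377608
```

Measured poses (world):

| Item | Value |
|---|---|
| Fence | (0.634, -0.025), yaw 0.084 |
| Box relative to fence | (-72, -80) mm, -0.21 rad |
| Latch | q ≈ 2.03 |

I'll set the two fingers, 37 mm apart, behind the box's near face.

```bash
cat > g.py <<'E'
# g.py fx fy z dyaw : target in fence coords (m), yaw rel. to fence; prints delta in tool axes
import sys
from h import *
from bench import telemetry
F=np.load("fence.npy")
x,y,z,dy=map(float,sys.argv[1:5]);s=telemetry.state()
c,n=np.cos(F[2]),np.sin(F[2]);W=np.array([F[0]+c*x-n*y,F[1]+n*x+c*y,z])
yaw=F[2]+dy;a,b=np.cos(yaw),np.sin(yaw)
Rt=np.array([[-a,0,0],[-b,0,0],[0,0,-1.]]);Rt[:,1]=np.cross(Rt[:,2],Rt[:,0])
R0=R.from_rotvec(s["eef_rot"]).as_matrix();p=s["position"]
d=p[:2]-F[:2];fp=[c*d[0]+n*d[1],-n*d[0]+c*d[1],p[2]];w=s["wrist_force"]
print("t",round(s["time_s"],2),"fence pos",np.round(fp,4),"Ffence",np.round([c*w[0]+n*w[1],-n*w[0]+c*w[1],w[2]],1),"g",round(s["gripper_width"],3),"q7",s["q"][6].round(2))
print("delta",(R0.T@(W-p)).round(4),"rot",R.from_matrix(R0.T@Rt).as_rotvec().round(3))
E
python3 -c "
import numpy as np;np.save('fence.npy',[.6337,-.0253,.0839])"
python3 g.py -0.155 -0.08 0.12 0
```

```text
t 2.5 fence pos [-0.0142  0.0097  0.3298] Ffence [ 0.3 -0.3  0.1] g 0.402 q7 1.72
delta [ 0.1402 -0.0906  0.2099] rot [ 0.    -0.    -0.006]
```

```bash
python3 -m inch '[[0.025,-0.016,0.025,0,0,0,0.4],[0.05,-0.032,0.05,0,0,0,0.4],[0.075,-0.048,0.08,0,0,0,0.4],[0.1,-0.064,0.11,0,0,0,0.4],[0.125,-0.08,0.14,0,0,-0.006,0.4],[0.14,-0.09,0.175,0,0,-0.006,0.4],[0.14,-0.09,0.21,0,0,-0.006,0.4],[0.14,-0.09,0.21,0,0,-0.006,0.4]]'; python3 g.py -0.155 -0.08 0.013 0
```

```text
time_s: 3.17
position: [0.4809, -0.1172, 0.1158]
eef_rot: [0.129, -3.131, -0.003]
wrist_force: [-1.6, -0.3, 0.2]
gripper_width: 0.4
t 3.17 fence pos [-0.1599 -0.0787  0.1158] Ffence [-1.6 -0.2  0.2] g 0.4 q7 1.99
delta [-0.0058 -0.0015  0.1028] rot [ 0.002 -0.008 -0.002]
```

```bash
python3 -m inch '[[-0.003,0,0.03,0,0,0,0.4],[-0.003,0,0.06,0,0,0,0.4],[-0.003,0,0.085,0,0,0,0.4],[-0.003,0,0.095,0,0,0,0.4],[-0.003,0,0.102,0,0,0,0.4],[-0.003,0,0.102,0,0,0,0.4]]'; python3 g.py -0.115 -0.08 0.013 0;python3 snap.py w3
```

```text
time_s: 3.67
position: [0.4837, -0.1164, 0.0143]
eef_rot: [0.13, -3.131, -0.003]
wrist_force: [-0.7, 0.5, 1.0]
gripper_width: 0.4
t 3.67 fence pos [-0.1571 -0.0782  0.0143] Ffence [-0.7  0.6  1. ] g 0.4 q7 2.07
delta [-0.0421 -0.0017  0.0009] rot [ 0.002 -0.008 -0.001]
[ 0.4837 -0.1164  0.0143] 0.0283
```

View pics/w3.png

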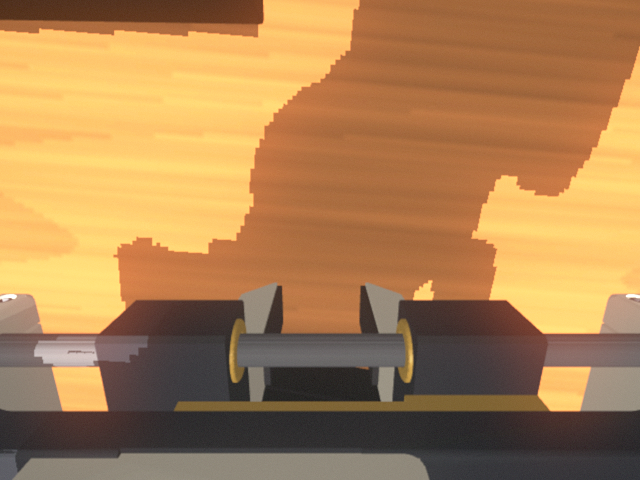

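The dark box is just visible between the fingers at (320,385), straight ahead. Pushing +x slowly.

```bash
python3 -m inch '[[-0.004,0,0.001,0,0,0,0.4],[-0.008,0,0.001,0,0,0,0.4],[-0.012,0,0.001,0,0,0,0.4],[-0.016,0,0.001,0,0,0,0.4],[-0.019,0,0.001,0,0,0,0.4],[-0.022,0,0.001,0,0,0,0.4],[-0.025,0,0.001,0,0,0,0.4],[-0.028,0,0.001,0,0,0,0.4]]'; python3 g.py -0.065 -0.08 0.013 0
```

```text
time_s: 4.38
position: [0.5102, -0.1149, 0.0134]
eef_rot: [0.127, -3.129, -0.003]
wrist_force: [-5.6, -3.2, 2.8]
gripper_width: 0.398
t 4.38 fence pos [-0.1305 -0.0789  0.0134] Ffence [-5.9 -2.7  2.8] g 0.398 q7 2.06
delta [-0.0655 -0.0009 -0.0003] rot [ 0.002 -0.01  -0.003]
```

Contact at about 6 N. Continuing.

```bash
python3 -m inch '[[-0.004,0,0,0,0,0,0.4],[-0.008,0,0,0,0,0,0.4],[-0.012,0,0,0,0,0,0.4],[-0.016,0,0,0,0,0,0.4],[-0.02,0,0,0,0,0,0.4],[-0.024,0,0,0,0,0,0.4],[-0.028,0,0,0,0,0,0.4],[-0.032,0,0,0,0,0,0.4]]'; python3 g.py -0.065 -0.08 0.013 0; python3 snap.py t1 top
python3 - <<'E'
from h import *
c=dict(np.load("t1.npz"));cv2.imwrite("pics/t1c.png",cv2.resize(c["pixels"][140:270,230:400],None,fx=4.5,fy=4.5,interpolation=cv2.INTER_CUBIC))
E
```

```text
time_s: 5.05
position: [0.5397, -0.1129, 0.0126]
eef_rot: [0.125, -3.124, -0.004]
wrist_force: [-8.7, -0.9, 6.0]
gripper_width: 0.401
t 5.05 fence pos [-0.101  -0.0794  0.0126] Ffence [-8.7 -0.1  6. ] g 0.401 q7 2.04
delta [-0.036  -0.0005 -0.0009] rot [ 0.003 -0.015 -0.004]
[ 0.5397 -0.1129  0.0126] 0.1121
```

View pics/t1c.png

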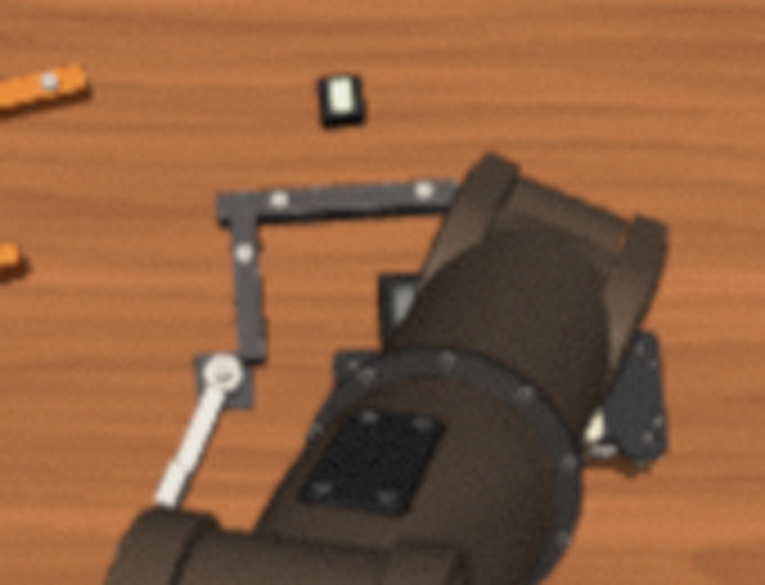

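The left edge of the box, at crop (385,310), now looks square. Continuing to about 12 mm short of the far rail.

```bash
python3 -m inch '[[-0.004,0,-0.001,0,-0.005,0,0.4],[-0.009,0,-0.001,0,-0.01,0,0.4],[-0.014,0,-0.001,0,-0.015,0,0.4],[-0.019,0,-0.001,0,-0.015,0,0.4],[-0.023,0,-0.001,0,-0.015,0,0.4],[-0.027,0,-0.001,0,-0.015,0,0.4],[-0.03,0,-0.001,0,-0.015,0,0.4],[-0.033,0,-0.001,0,-0.015,0,0.4]]'; python3 g.py -0.065 -0.08 0.013 0
```

```text
time_s: 5.77
position: [0.5739, -0.1099, 0.0132]
eef_rot: [-0.127, 3.138, 0.005]
wrist_force: [-5.7, -0.5, 2.5]
gripper_width: 0.398
t 5.77 fence pos [-0.0667 -0.0793  0.0132] Ffence [-5.7 -0.   2.5] g 0.398 q7 2.03
delta [-0.0017 -0.0007  0.0002] rot [ 0.003  0.001 -0.003]
```

Now back off, rise, and look at the box from above.

```bash
python3 -m inch '[[0.012,0,0,0,0,0,0.4],[0.012,0,-0.03,0,0,0,0.4],[0.005,-0.005,-0.07,0,0,0,0.4],[-0.015,-0.01,-0.11,0,0,0,0.4],[-0.035,-0.02,-0.15,0,0,0,0.4],[-0.05,-0.02,-0.19,0,0,0,0.4],[-0.06,-0.02,-0.23,0,0,0,0.4],[-0.06,-0.02,-0.23,0,0,0,0.4]]'; python3 -m inch '[[0,0,0,0,0,0,0.4],[0,0,0,0,0,0,0.4]]'; python3 snap.py w4;python3 fit.py w4
```

```text
time_s: 6.43
position: [0.6408, -0.1263, 0.2515]
eef_rot: [-0.127, 3.125, 0.001]
wrist_force: [1.1, -0.5, 0.6]
gripper_width: 0.399
time_s: 6.6
position: [0.6427, -0.1264, 0.2532]
eef_rot: [-0.128, 3.119, -0.0]
wrist_force: [-0.1, -0.5, 0.3]
gripper_width: 0.398
[ 0.6427 -0.1264  0.2532] 0.0638
734 9516 [ 0.58060342 -0.15571827] [ 0.67778543 -0.03954832] 0.04366467202553233
fence [ 0.6411 -0.0665  0.0941] 0.01106203092677374
box [ 0.6293 -0.0981  0.0816] 0.0016002500770859501 rel [-0.0147 -0.0304 -0.0125]
pivot [0.5807 0.0092] tab [ 0.6077 -0.0542] 0.06894110551932021
q -0.3085684338620531
```

View pics/w4.png

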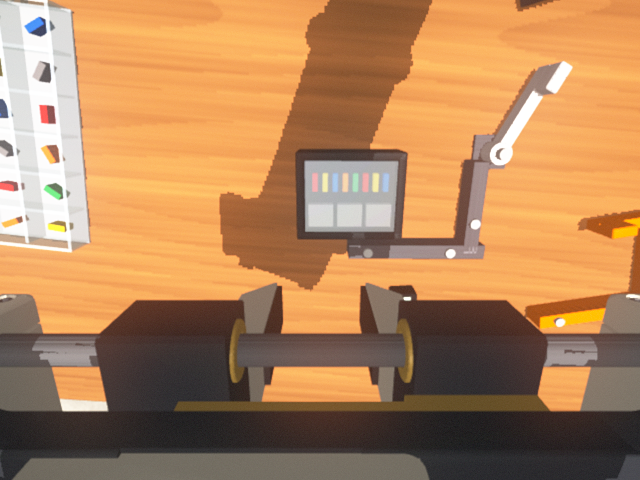

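```bash
sed -i 's/v=P\[85:275,185:435\]/x0,x1=map(int,sys.argv[2:4]) if len(sys.argv)>2 else (185,435);v=P[60:275,x0:x1]/; s/print("fence"/r=r;print("fence"/' fit.py; sed -i 's/f,e=fit(r,L,\[.62,-.03,.08\])/f,e=fit(r,L,[.633,-.026,.083])/' fit.py; sed -i 's/(v\[:,0\]>.57)/(v[:,0]>.585)/; s/query(r)\[0\]>.02/query(r)[0]>.006/' fit.py; python3 fit.py w4 185 520; python3 g.py -0.012 -0.155 0.11 -1.57
```

```text
3321 9516 [ 0.58060342 -0.15571827] [ 0.67778543 -0.03954832] 0.04366467202553233
fence [ 0.634  -0.0259  0.0804] 0.0016409547432078711
box [ 0.6293 -0.0981  0.0816] 0.0016002500770859501 rel [-0.0105 -0.0716  0.0012]
pivot [0.5747 0.0506] tab [0.5041 0.078 ] 0.07569638222687378
q 2.0213464917088837
t 6.65 fence pos [-0.0009 -0.1012  0.2515] Ffence [-1.4  0.7 -1.4] g 0.399 q7 1.94
delta [ 0.0133 -0.0538  0.1413] rot [0.012 0.013 1.568]
```

The box is at fence (-10.5, -72) mm and square, and the fence fit agrees with the first one. Next I'll turn the jaws 90° for the +y push, starting with a small turn to see which way joint 7 goes.

```bash
python3 -m inch '[[0.005,-0.02,0.03,0,0,0.1,0.4],[0.01,-0.04,0.05,0,0,0.2,0.4]]'; python3 g.py -0.012 -0.155 0.11 -1.57
```

```text
time_s: 6.82
position: [0.635, -0.1653, 0.1988]
eef_rot: [0.187, 3.121, 0.005]
wrist_force: [-0.1, 0.3, -2.1]
gripper_width: 0.396
t 6.82 fence pos [-0.0105 -0.1396  0.1988] Ffence [-0.1  0.3 -2.1] g 0.396 q7 1.85
delta [-0.0003 -0.0158  0.0887] rot [0.014 0.009 1.367]
```

```bash
python3 -m inch '[[0,-0.016,0,0,0,0.12,0.4],[0,-0.016,0,0,0,0.24,0.4],[0,-0.016,0,0,0,0.36,0.4],[0,-0.016,0,0,0,0.48,0.4],[0,-0.016,0.02,0,0,0.6,0.4],[0,-0.016,0.04,0,0,0.72,0.4],[0,-0.016,0.06,0,0,0.84,0.4],[0,-0.016,0.08,0,0,0.96,0.4]]'; python3 g.py -0.012 -0.155 0.09 -1.57
```

```text
time_s: 7.48
position: [0.6328, -0.1807, 0.1161]
eef_rot: [1.619, 2.682, 0.014]
wrist_force: [0.3, -0.2, 0.4]
gripper_width: 0.398
t 7.48 fence pos [-0.014  -0.1548  0.1161] Ffence [ 0.3 -0.2  0.4] g 0.398 q7 1.09
delta [-0.0009  0.0014  0.0261] rot [0.013 0.001 0.4  ]
```

```bash
python3 -m inch '[[0,0.002,0.02,0.006,0,0.12,0.4],[0,0.002,0.03,0.012,0,0.24,0.4],[0,0.002,0.05,0.012,0,0.36,0.4],[0,0.002,0.07,0.013,0,0.4,0.4],[0,0.002,0.09,0.013,0,0.4,0.4],[0,0.002,0.1,0.013,0,0.4,0.4],[0,0.002,0.103,0.013,0,0.4,0.4]]'; python3 g.py -0.012 -0.155 0.013 -1.57;python3 snap.py w5
```

```text
time_s: 8.07
position: [0.6333, -0.1789, 0.01]
eef_rot: [-2.123, -2.311, 0.005]
wrist_force: [-0.3, 0.3, 1.0]
gripper_width: 0.398
t 8.07 fence pos [-0.0132 -0.153   0.01  ] Ffence [-0.2  0.3  1. ] g 0.398 q7 0.83
delta [-0.002   0.0012 -0.0031] rot [-0.005 -0.    -0.   ]
[ 0.6333 -0.1789  0.01  ] 0.0274
```

View pics/w5.png

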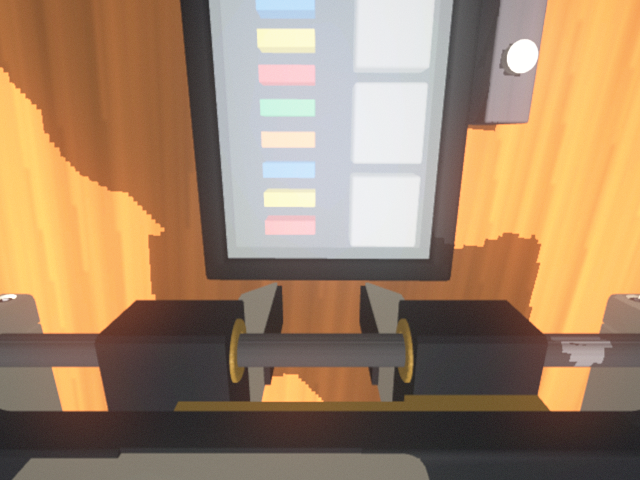

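Good view: both fingers sit squarely behind the box's -y face, around (330,285), and the far rail is at the right (515,60). Pushing +y, which is tool +x.

```bash
python3 -m inch '[[0.005,0,-0.002,0,0,0,0.4],[0.01,0,-0.003,0,0,0,0.4],[0.015,0,-0.003,0,0,0,0.4],[0.019,0,-0.003,0,0,0,0.4],[0.023,0,-0.003,0,0,0,0.4],[0.027,0,-0.003,0,0,0,0.4],[0.031,0,-0.003,0,0,0,0.4],[0.035,0,-0.003,0,0,0,0.4]]'; python3 g.py -0.012 -0.068 0.013 -1.57;  python3 -m inch '[[0.004,0,0,0,0,0,0.4],[0.008,0,0,0,0,0,0.4],[0.012,0,0,0,0,0,0.4],[0.016,0,0,0,0,0,0.4],[0.02,0,0,0,0,0,0.4],[0.024,0,0,0,0,0,0.4],[0.028,0,0,0,0,0,0.4],[0.032,0,0,0,0,0,0.4]]'; python3 g.py -0.012 -0.068 0.013 -1.57
```

```text
time_s: 8.78
position: [0.6319, -0.1459, 0.0152]
eef_rot: [2.126, 2.311, -0.005]
wrist_force: [0.3, -5.7, 2.9]
gripper_width: 0.401
t 8.78 fence pos [-0.0119 -0.12    0.0152] Ffence [-0.2 -5.7  2.9] g 0.401 q7 0.78
delta [ 0.052  -0.0001  0.0021] rot [-0.001  0.003 -0.001]
time_s: 9.45
position: [0.6296, -0.1148, 0.0158]
eef_rot: [2.125, 2.309, -0.005]
wrist_force: [0.2, -6.3, 2.9]
gripper_width: 0.404
t 9.45 fence pos [-0.0116 -0.0888  0.0158] Ffence [-0.3 -6.3  2.9] g 0.404 q7 0.74
delta [ 0.0209 -0.0004  0.0027] rot [ 0.     0.005 -0.002]
```

```bash
python3 -m inch '[[0.004,0,0.001,0,0,0,0.4],[0.007,0,0.002,0,0,0,0.4],[0.01,0,0.002,0,0,0,0.4],[0.012,0,0.002,0,0,0,0.4],[0.014,0,0.002,0,0,0,0.4],[0.016,0,0.002,0,0,0,0.4],[0.018,0,0.002,0,0,0,0.4]]'; python3 g.py -0.012 -0.065 0.013 -1.57; python3 snap.py w6
```

```text
time_s: 10.03
position: [0.6289, -0.0984, 0.0148]
eef_rot: [2.124, 2.306, -0.005]
wrist_force: [1.6, -7.3, 4.2]
gripper_width: 0.401
t 10.03 fence pos [-0.0109 -0.0724  0.0148] Ffence [ 0.9 -7.4  4.2] g 0.401 q7 0.72
delta [ 0.0075 -0.0012  0.0017] rot [ 0.002  0.007 -0.003]
[ 0.6289 -0.0984  0.0148] 0.0426
```

View pics/w6.png

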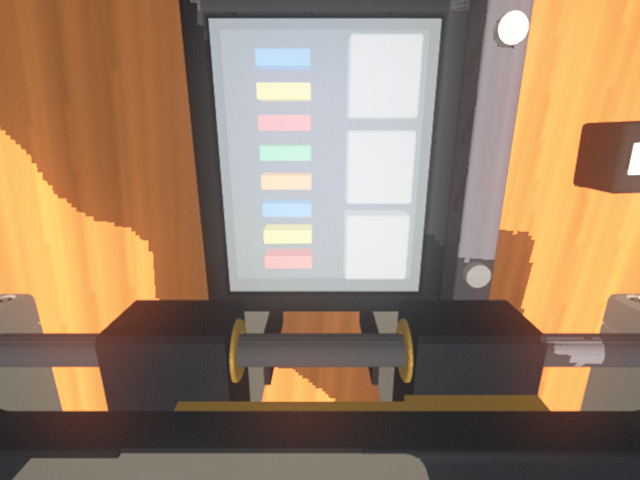

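The box is square to the far rail with a narrow gap at its right, and the left rail is just coming into view at the top. I'll creep on, watching the force.

```bash
python3 -m inch '[[0.002,-0.001,0.001,0,0,0,0.4],[0.004,-0.001,0.001,0,0,0,0.4],[0.005,-0.001,0.001,0,0,0,0.4]]'; python3 g.py -0.012 -0.065 0.013 -1.57;python3 -m inch '[[0.001,0,0,0,0,0,0.4],[0.002,0,0,0,0,0,0.4],[0.003,0,0,0,0,0,0.4]]'; python3 g.py -0.012 -0.065 0.013 -1.57
```

```text
time_s: 10.33
position: [0.6283, -0.0941, 0.0147]
eef_rot: [2.123, 2.303, -0.004]
wrist_force: [0.5, -6.1, 4.5]
gripper_width: 0.396
t 10.33 fence pos [-0.0111 -0.0681  0.0147] Ffence [-0.1 -6.1  4.5] g 0.396 q7 0.72
delta [ 0.0032 -0.0009  0.0016] rot [ 0.004  0.009 -0.003]
time_s: 10.58
position: [0.6282, -0.0926, 0.015]
eef_rot: [2.123, 2.301, -0.006]
wrist_force: [1.5, -9.4, -1.5]
gripper_width: 0.397
t 10.58 fence pos [-0.0111 -0.0666  0.015 ] Ffence [ 0.7 -9.5 -1.5] g 0.397 q7 0.71
delta [ 0.0016 -0.0009  0.002 ] rot [ 0.005  0.011 -0.004]
```

```bash
python3 -m inch '[[0.001,0,0,0,0,0,0.4],[0.002,0,0,0,0,0,0.4]]'; python3 g.py -0.012 -0.065 0.013 -1.57;python3 -m inch '[[0.001,0,0,0,0,0,0.4],[0.002,0,0,0,0,0,0.4]]'; python3 g.py -0.012 -0.065 0.013 -1.57
```

```text
time_s: 10.75
position: [0.6282, -0.0926, 0.0152]
eef_rot: [2.122, 2.298, -0.008]
wrist_force: [1.9, -12.7, -1.8]
gripper_width: 0.401
t 10.75 fence pos [-0.0111 -0.0666  0.0152] Ffence [  0.9 -12.8  -1.8] g 0.401 q7 0.71
delta [ 0.0016 -0.0009  0.0022] rot [ 0.006  0.014 -0.005]
time_s: 10.92
position: [0.6282, -0.0927, 0.0154]
eef_rot: [2.121, 2.294, -0.011]
wrist_force: [0.6, -12.3, -2.1]
gripper_width: 0.397
t 10.92 fence pos [-0.0112 -0.0667  0.0154] Ffence [ -0.5 -12.3  -2.1] g 0.397 q7 0.71
delta [ 0.0017 -0.0009  0.0023] rot [ 0.006  0.017 -0.006]
```

It stopped hard at 12 N, so it is snug against the left rail. Backing off, rising and turning back for the +x push.

```bash
python3 -m inch '[[-0.005,0,0,0,0,0,0.4],[-0.015,0,0,0,0.015,0,0.4],[-0.015,0,-0.02,0,0.015,0,0.4],[-0.015,0,-0.05,0,0.015,0,0.4],[-0.015,0.01,-0.08,0,0.015,-0.05,0.4],[-0.01,0.03,-0.1,0,0.015,-0.15,0.4],[0,0.05,-0.1,0,0.015,-0.27,0.4],[0,0.05,-0.1,0,0.015,-0.39,0.4]]'; python3 g.py -0.085 -0.0 0.10 0
```

```text
time_s: 11.58
position: [0.6814, -0.0823, 0.1172]
eef_rot: [1.627, 2.68, 0.008]
wrist_force: [-0.5, 1.6, -1.0]
gripper_width: 0.398
t 11.58 fence pos [ 0.0428 -0.0608  0.1172] Ffence [-0.4  1.7 -1. ] g 0.398 q7 0.93
delta [ 0.1054 -0.0946  0.0161] rot [ 0.005  0.007 -1.175]
```

```bash
python3 -m inch '[[0.014,-0.012,0,0,0,-0.12,0.4],[0.028,-0.024,0,0,0,-0.24,0.4],[0.042,-0.036,0,0,0,-0.36,0.4],[0.056,-0.048,0,0,0,-0.48,0.4],[0.07,-0.06,0,0,0,-0.6,0.4],[0.084,-0.075,0,0,0,-0.72,0.4],[0.1,-0.09,0,0,0,-0.84,0.4],[0.105,-0.095,0,0,0,-0.96,0.4]]'; python3 g.py -0.085 -0.0 0.05 0
```

```text
time_s: 12.25
position: [0.5453, -0.0306, 0.1159]
eef_rot: [0.194, 3.131, 0.005]
wrist_force: [1.0, -0.0, 0.1]
gripper_width: 0.401
t 12.25 fence pos [-0.0885  0.0021  0.1159] Ffence [ 1.  -0.1  0.1] g 0.401 q7 1.66
delta [-0.0036 -0.0016  0.0659] rot [ 0.003  0.005 -0.207]
```

```bash
python3 -m inch '[[0,-0.002,0,0,0,-0.1,0.4],[0,-0.002,0.02,0,0,-0.207,0.4],[0,-0.002,0.05,0,0,-0.207,0.4],[0,-0.002,0.08,0,0,-0.207,0.4],[0,-0.002,0.095,0,0,-0.207,0.4],[0,-0.002,0.102,0,0,-0.207,0.4],[0,-0.002,0.102,0,0,-0.207,0.4]]'; python3 g.py -0.058 -0.0 0.014 0; python3 snap.py w7
```

```text
time_s: 12.83
position: [0.5443, -0.0316, 0.0126]
eef_rot: [-0.132, 3.137, 0.006]
wrist_force: [-0.6, 0.5, -0.3]
gripper_width: 0.401
t 12.83 fence pos [-0.0896  0.0012  0.0126] Ffence [-0.6  0.5 -0.3] g 0.401 q7 1.91
delta [-0.0316 -0.0012 -0.0014] rot [0.003 0.002 0.   ]
[ 0.5443 -0.0316  0.0126] 0.0401
```

View pics/w7.png

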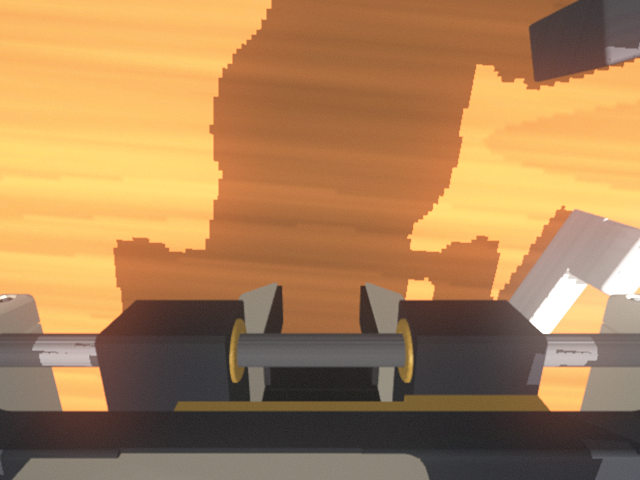

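The box is ahead between the fingers at (320,375), and the latch is clear on the right at (580,250). Pushing +x.

```bash
python3 -m inch '[[-0.006,0,-0.001,0,0,0,0.4],[-0.012,0,-0.001,0,0,0,0.4],[-0.016,0,-0.001,0,0,0,0.4],[-0.019,0,-0.001,0,0,0,0.4],[-0.022,0,-0.001,0,0,0,0.4],[-0.025,0,-0.001,0,0,0,0.4],[-0.027,0,-0.001,0,0,0,0.4],[-0.028,0,-0.001,0,0,0,0.4]]'; python3 g.py -0.058 -0.0 0.014 0; python3 -m inch '[[-0.001,0,0,0,0,0,0.4],[-0.002,0,0,0,0,0,0.4],[-0.003,0,0,0,0,0,0.4]]'; python3 g.py -0.058 -0.0 0.014 0
```

```text
time_s: 13.55
position: [0.5709, -0.0298, 0.0145]
eef_rot: [0.131, -3.138, -0.006]
wrist_force: [-7.4, -0.5, 6.1]
gripper_width: 0.401
t 13.55 fence pos [-0.063   0.0008  0.0145] Ffence [-7.5  0.1  6.1] g 0.401 q7 1.9
delta [-0.005  -0.0008  0.0005] rot [ 0.004 -0.001 -0.001]
time_s: 13.8
position: [0.5718, -0.0297, 0.0142]
eef_rot: [0.13, -3.134, -0.006]
wrist_force: [-7.8, -0.4, 5.1]
gripper_width: 0.398
t 13.8 fence pos [-0.0621  0.0008  0.0142] Ffence [-7.8  0.3  5.1] g 0.398 q7 1.9
delta [-0.0041 -0.0008  0.0002] rot [ 0.004 -0.005 -0.001]
```

```bash
python3 -m inch '[[-0.0015,0,0,0,0,0,0.4],[-0.003,0,0,0,0,0,0.4],[-0.004,0,0,0,0,0,0.4],[-0.005,0,0,0,0,0,0.4]]'; python3 g.py -0.058 -0.0 0.014 0; python3 -m inch '[[-0.001,0,0,0,0,0,0.4],[-0.002,0,0,0,0,0,0.4],[-0.003,0,0,0,0,0,0.4]]'; python3 g.py -0.058 -0.0 0.014 0
```

```text
time_s: 14.13
position: [0.5747, -0.0295, 0.014]
eef_rot: [0.129, -3.13, -0.007]
wrist_force: [-8.8, -0.4, 5.5]
gripper_width: 0.396
t 14.13 fence pos [-0.0591  0.0008  0.014 ] Ffence [-8.8  0.3  5.5] g 0.396 q7 1.9
delta [-0.0011 -0.0008 -0.0001] rot [ 0.005 -0.008 -0.001]
time_s: 14.38
position: [0.5758, -0.0294, 0.0137]
eef_rot: [0.128, -3.127, -0.007]
wrist_force: [-9.6, -0.2, 7.6]
gripper_width: 0.4
t 14.38 fence pos [-0.0581  0.0008  0.0137] Ffence [-9.6  0.6  7.6] g 0.4 q7 1.9
delta [-0.0001 -0.0008 -0.0003] rot [ 0.005 -0.012 -0.002]
```

```bash
python3 -m inch '[[-0.0015,0,0,0,-0.01,0,0.4],[-0.003,0,-0.0005,0,-0.01,0,0.4],[-0.004,0,-0.0005,0,-0.01,0,0.4]]'; python3 g.py -0.058 -0.0 0.014 0; python3 -m inch '[[-0.001,0,0,0,0,0,0.4],[-0.002,0,0,0,0,0,0.4],[-0.003,0,0,0,0,0,0.4]]'; python3 g.py -0.058 -0.0 0.014 0
```

```text
time_s: 14.63
position: [0.5786, -0.029, 0.0137]
eef_rot: [0.128, -3.134, -0.008]
wrist_force: [-8.2, -1.5, -0.1]
gripper_width: 0.399
t 14.63 fence pos [-0.0552  0.0009  0.0137] Ffence [-8.3 -0.8 -0.1] g 0.399 q7 1.9
delta [ 0.0028 -0.0009 -0.0002] rot [ 0.006 -0.005 -0.002]
time_s: 14.88
position: [0.5784, -0.029, 0.0134]
eef_rot: [0.127, -3.128, -0.009]
wrist_force: [-16.4, -0.8, 13.0]
gripper_width: 0.397
t 14.88 fence pos [-0.0554  0.0009  0.0134] Ffence [-16.4   0.6  13. ] g 0.397 q7 1.9
delta [ 0.0026 -0.0009 -0.0006] rot [ 0.007 -0.011 -0.003]
```

It stopped at 16 N against the far rail. Backing off to check the seating.

```bash
python3 -m inch '[[0.006,0,0,0,0.01,0,0.4],[0.015,0,0,0,0.01,0,0.4],[0.015,0,-0.03,0,0.01,0,0.4],[0.0,0,-0.07,0,0.01,0,0.4],[-0.03,0,-0.11,0,0.01,0,0.4],[-0.06,0,-0.15,0,0.01,0,0.4],[-0.08,0,-0.19,0,0.01,0,0.4],[-0.08,0,-0.22,0,0.01,0,0.4]]'; python3 -m inch '[[0,0,-0.01,0,0,0,0.4],[0,0,-0.01,0,0,0,0.4],[0,0,-0.01,0,0,0,0.4],[0,0,-0.01,0,0,0,0.4]]'; python3 snap.py w8;python3 fit.py w8 185 520
```

```text
time_s: 15.55
position: [0.661, -0.0229, 0.2267]
eef_rot: [0.129, -3.119, -0.008]
wrist_force: [0.6, 1.1, -1.2]
gripper_width: 0.4
time_s: 15.88
position: [0.6604, -0.0229, 0.2355]
eef_rot: [0.129, -3.118, -0.009]
wrist_force: [0.1, -0.0, -0.1]
gripper_width: 0.401
[ 0.6604 -0.0229  0.2355] 0.0101
2783 9819 [ 0.58583777 -0.08354275] [0.6834333  0.01999785] 0.04351943685189921
fence [ 0.6365 -0.0246  0.0811] 0.0024223533351961733
box [ 0.6348 -0.03   -1.5361] 0.002663740359915969 rel [-0.0021 -0.0053 -1.6172]
pivot [0.5771 0.0519] tab [0.605 0.01 ] 0.050316609693456395
q -0.5053539763036545
```

View pics/w8.png

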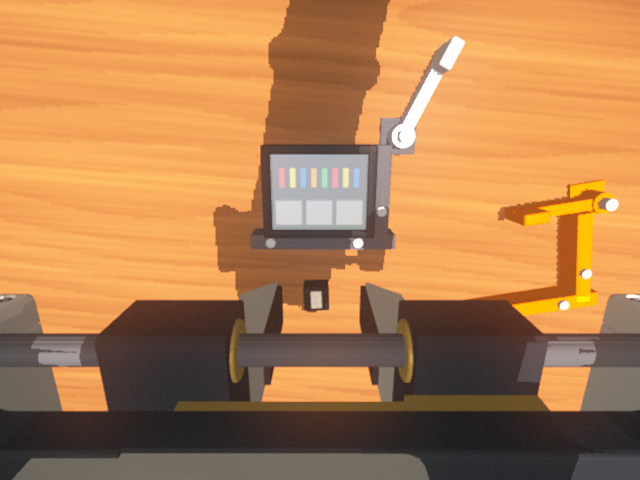

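Looks seated. The fit's box mask cut at y<0.02 spoiled the numbers, so I'll refit without that cut.

Run:
```python
from fit import *
c=dict(np.load("w8.npz"));P=cloud(c,c)
v=P[60:275,185:400].reshape(-1,3)
bx=v[(v[:,2]>.038)&(v[:,2]<.052)&(v[:,0]>.583)][:,:2]
r=v[(v[:,2]>.024)&(v[:,2]<.034)&(v[:,0]>.585)][:,:2]; r=r[cKDTree(bx).query(r)[0]>.003]
b,e=fit(bx,B,[.633,-.026,.083]);f,e2=fit(r,L,[.633,-.026,.083])
print("box",b,e,"fence",f,e2);print(rel(f,b),rel(np.array([.6338,-.0256,.082]),b))
im=c["pixels"][120:265,235:405];cv2.imwrite("pics/w8c.png",cv2.resize(im,None,fx=4,fy=4,interpolation=cv2.INTER_CUBIC))
```

```text
box [ 0.63431512 -0.02570769  0.07995378] 0.0016001644431678523 fence [ 0.63572659 -0.02455038  0.07850967] 0.0017381673598668593
[-0.00149789 -0.00104305  0.00144411] [ 0.00050457 -0.00014952 -0.00204622]
```

View pics/w8c.png

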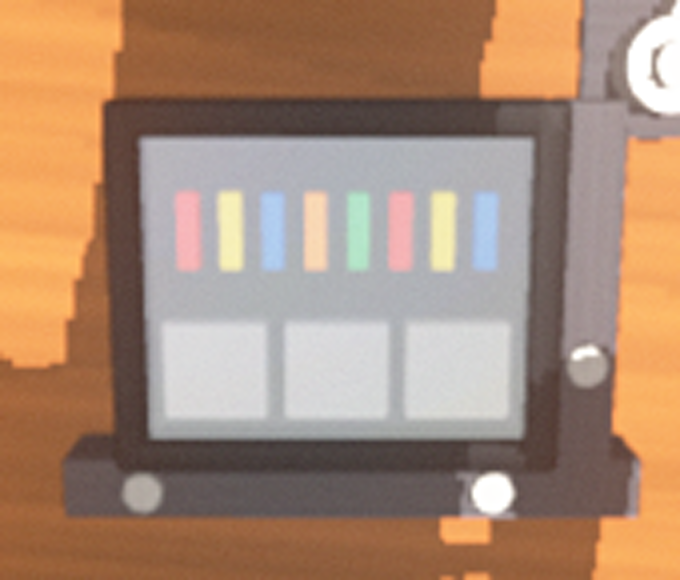

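The box is seated and square: within about 1.5 mm and 0.002 rad, with no gaps visible at the rail edges in the crop. Now the latch: I'll close the fingers and work out an arc of waypoints on its trailing side.

```bash
python3 - <<'E'
import numpy as np
np.save('fence.npy',[.6343,-.0253,.081])
def tcp(q,r=.062,g=0):
    d=np.array([-np.sin(q),-np.cos(q)]);m=np.array([np.cos(q),-np.sin(q)])
    return np.array([-.053,.081])+r*d-(.006+.010*abs(np.cos(q))+.019*np.sin(q)+g)*m
print("start",tcp(2.02,g=.02).round(4))
for q in np.arange(2.02,-.05,-.1):print(q.round(2),tcp(q).round(4))
E
python3 g.py -0.091 0.147 0.10 0
```

```text
start [-0.0882  0.1507]
2.02 [-0.0969  0.1327]
1.92 [-0.1019  0.1278]
1.82 [-0.1065  0.1223]
1.72 [-0.1104  0.1162]
1.62 [-0.1137  0.1095]
1.52 [-0.1162  0.1033]
1.42 [-0.1182  0.0977]
1.32 [-0.1197  0.0917]
1.22 [-0.1206  0.0853]
1.12 [-0.1208  0.0787]
1.02 [-0.1202  0.0719]
0.92 [-0.1188  0.0651]
0.82 [-0.1166  0.0582]
0.72 [-0.1135  0.0516]
0.62 [-0.1095  0.0452]
0.52 [-0.1047  0.0392]
0.42 [-0.0992  0.0337]
0.32 [-0.0929  0.0289]
0.22 [-0.086   0.0248]
0.12 [-0.0785  0.0216]
0.02 [-0.0706  0.0193]
t 15.93 fence pos [0.026  0.0003 0.2352] Ffence [-0.4  0.6 -0.2] g 0.401 q7 1.79
delta [0.1138 0.146  0.1386] rot [ 0.007 -0.022  0.002]
```

```bash
python3 -m inch '[[0.018,0.025,0,0,-0.01,0,0],[0.036,0.05,0.01,0,-0.022,0,0],[0.054,0.075,0.03,0,-0.022,0,0],[0.072,0.1,0.05,0,-0.022,0,0],[0.09,0.125,0.08,0,-0.022,0,0],[0.112,0.148,0.11,0,-0.022,0,0],[0.112,0.148,0.137,0,-0.022,0,0],[0.112,0.148,0.137,0,-0.022,0,0]]'; python3 g.py -0.089 0.149 0.013 0;python3 snap.py w9
```

```text
time_s: 16.6
position: [0.5273, 0.1172, 0.0962]
eef_rot: [0.135, -3.129, -0.007]
wrist_force: [-0.6, -1.0, -0.6]
gripper_width: 0.004
t 16.6 fence pos [-0.0951  0.1506  0.0962] Ffence [-0.6 -0.9 -0.6] g 0.004 q7 1.56
delta [-0.0069 -0.0021  0.0831] rot [ 0.005 -0.01   0.005]
[0.5273 0.1172 0.0962] 0.1197
```

View pics/w9.png

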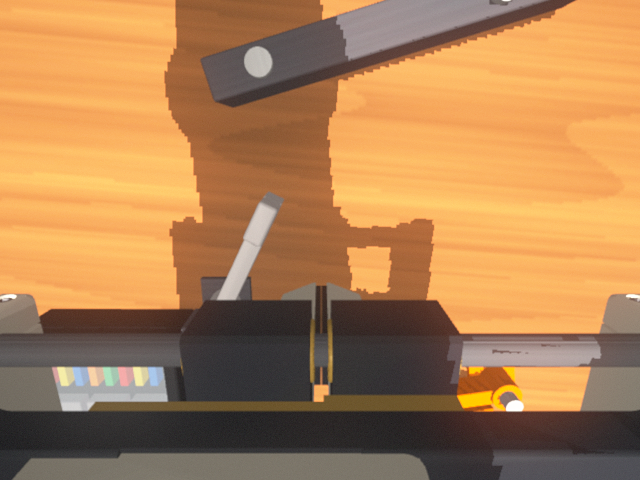

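The closed fingers, at (320,290), are well to the +y side of the latch bar at (250,245). Descending.

```bash
python3 -m inch '[[-0.006,-0.001,0.02,0,0,0,0],[-0.006,-0.001,0.05,0,0,0,0],[-0.006,-0.001,0.07,0,0,0,0],[-0.006,-0.001,0.08,0,0,0,0],[-0.006,-0.001,0.082,0,0,0,0],[-0.006,-0.001,0.082,0,0,0,0]]'; python3 g.py -0.097 0.133 0.013 0
```

```text
time_s: 17.15
position: [0.5366, 0.1149, 0.0175]
eef_rot: [0.13, -3.133, -0.007]
wrist_force: [0.0, 0.3, 0.1]
gripper_width: 0.006
t 17.15 fence pos [-0.086   0.1477  0.0175] Ffence [0.  0.3 0.1] g 0.006 q7 1.62
delta [ 0.011  -0.0147  0.0045] rot [ 0.004 -0.006  0.002]
```

```bash
python3 -m inch '[[0.005,-0.007,0.004,0,0,0,0],[0.011,-0.015,0.004,0,0,0,0],[0.016,-0.02,0.004,0,0,0,0],[0.0205,-0.0255,0.004,0,0,0,0],[0.0245,-0.0315,0.004,0,0,0,0],[0.028,-0.038,0.004,0,0,0,0],[0.03,-0.044,0.004,0,0,0,0],[0.032,-0.05,0.004,0,0,0,0]]'; python3 g.py -0.1206 0.0853 0.013 0; python3 snap.py w10
```

```text
time_s: 17.82
position: [0.5179, 0.0622, 0.0161]
eef_rot: [-0.129, 3.127, 0.007]
wrist_force: [1.6, 1.4, 1.5]
gripper_width: 0.004
t 17.82 fence pos [-0.109   0.0966  0.0161] Ffence [1.7 1.3 1.5] g 0.004 q7 1.71
delta [ 0.0117 -0.0113  0.0029] rot [0.004 0.012 0.001]
[0.5179 0.0622 0.0161] 0.1337
```

View pics/w10.png

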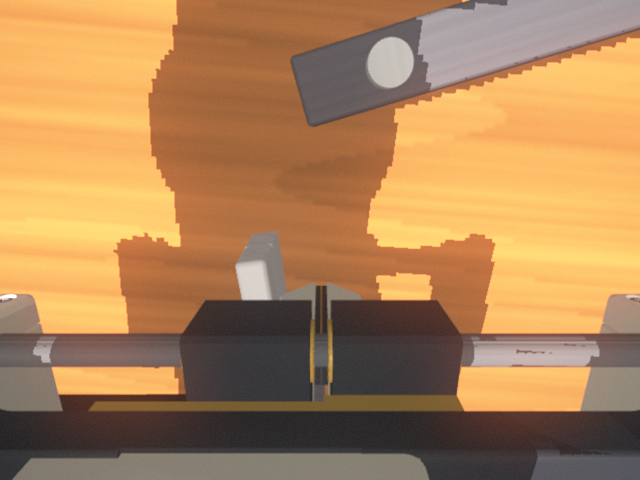

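The latch tab at (260,270) is moving ahead of the fingers at about 2 N. Following the arc.

```bash
python3 -m inch '[[0.006,-0.004,0.002,0,0,0,0],[0.011,-0.009,0.003,0,0,0,0],[0.012,-0.014,0.003,0,0.01,0,0],[0.012,-0.02,0.003,0,0.01,0,0],[0.011,-0.026,0.003,0,0.01,0,0],[0.0095,-0.032,0.003,0,0.01,0,0],[0.0075,-0.0385,0.003,0,0.01,0,0],[0.0045,-0.045,0.003,0,0.01,0,0]]'; python3 g.py -0.1047 0.0392 0.013 0; python3 snap.py w11
```

```text
time_s: 18.53
position: [0.5125, 0.0145, 0.0121]
eef_rot: [0.127, -3.132, -0.005]
wrist_force: [0.0, 1.6, -0.1]
gripper_width: 0.007
t 18.53 fence pos [-0.1182  0.0495  0.0121] Ffence [ 0.1  1.6 -0.1] g 0.007 q7 1.79
delta [-0.0135 -0.0103 -0.001 ] rot [ 0.004 -0.007 -0.   ]
[0.5125 0.0145 0.0121] 0.1654
```

View pics/w11.png

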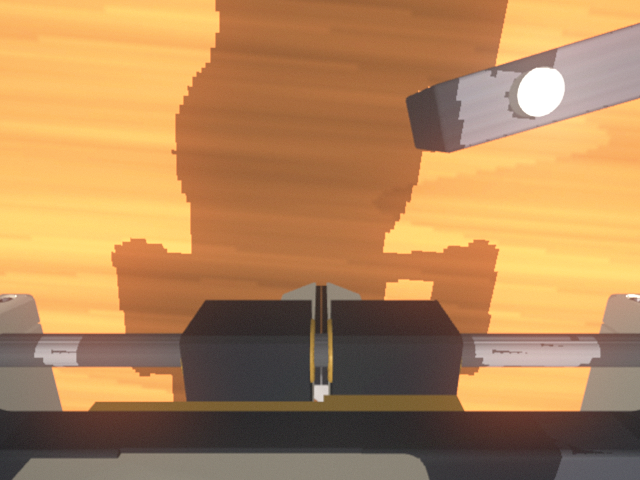

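```bash
python3 -m inch '[[-0.004,-0.005,0,0,0,0,0],[-0.009,-0.009,0,0,0,0,0],[-0.0135,-0.0125,0,0,0,0,0],[-0.018,-0.016,0,0,0,0,0],[-0.022,-0.019,-0.001,0,0,0,0],[-0.0255,-0.021,-0.001,0,0,0,0],[-0.0295,-0.023,-0.001,0,0,0,0],[-0.033,-0.025,-0.001,0,0,0,0]]'; python3 g.py -0.0706 0.0193 0.013 0; python3 snap.py t2 top
python3 - <<'E'
from h import *
c=dict(np.load("t2.npz"));cv2.imwrite("pics/t2c.png",cv2.resize(c["pixels"][140:270,230:400],None,fx=4.5,fy=4.5,interpolation=cv2.INTER_CUBIC))
E
```

```text
time_s: 19.25
position: [0.5488, -0.0094, 0.0131]
eef_rot: [0.125, -3.133, -0.004]
wrist_force: [-0.9, 1.2, -0.2]
gripper_width: 0.003
t 19.25 fence pos [-0.0839  0.0228  0.0131] Ffence [-0.8  1.2 -0.2] g 0.003 q7 1.83
delta [-0.0133 -0.0035 -0.    ] rot [ 0.003 -0.006 -0.001]
[ 0.5488 -0.0094  0.0131] 0.1077
```

View pics/t2c.png

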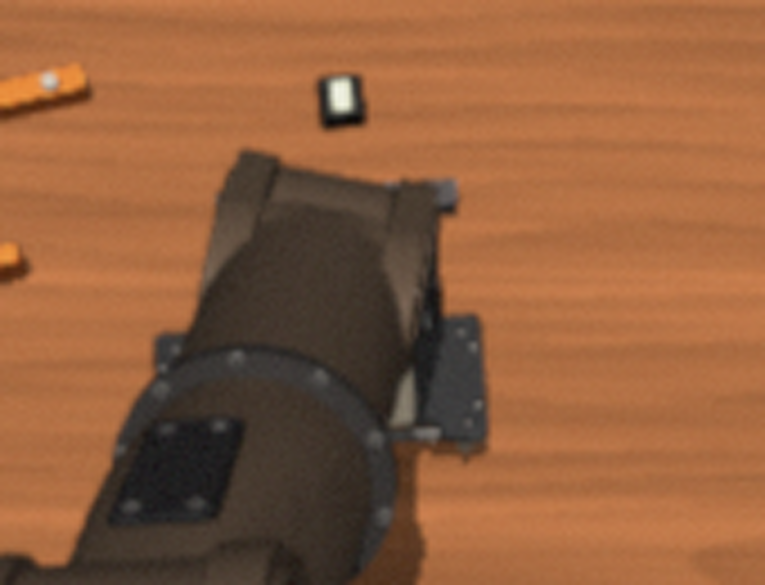

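The arm hides the latch in the top view, so I'll finish by force: short +x pushes.

```bash
python3 -m inch '[[-0.003,-0.001,0,0,0,0,0],[-0.006,-0.002,0,0,0,0,0],[-0.008,-0.003,0,0,0,0,0],[-0.01,-0.003,0,0,0,0,0],[-0.011,-0.003,0,0,0,0,0]]'; python3 g.py -0.0706 0.0193 0.013 0;python3 -m inch '[[-0.0005,0,0,0,0,0,0],[-0.001,0,0,0,0,0,0],[-0.002,0,0,0,0,0,0],[-0.002,0,0,0,0,0,0]]'; python3 g.py -0.0706 0.0193 0.013 0
```

```text
time_s: 19.72
position: [0.5611, -0.0122, 0.0131]
eef_rot: [0.124, -3.134, -0.003]
wrist_force: [-0.8, -0.7, -0.0]
gripper_width: 0.005
t 19.72 fence pos [-0.0719  0.019   0.0131] Ffence [-0.9 -0.6 -0. ] g 0.005 q7 1.83
delta [-0.0013  0.0003  0.0001] rot [ 0.002 -0.005 -0.002]
time_s: 20.05
position: [0.5632, -0.012, 0.0131]
eef_rot: [0.124, -3.134, -0.003]
wrist_force: [-0.1, -1.0, -0.7]
gripper_width: 0.003
t 20.05 fence pos [-0.0698  0.019   0.0131] Ffence [-0.2 -1.  -0.7] g 0.003 q7 1.83
delta [0.0008 0.0003 0.0001] rot [ 0.002 -0.005 -0.002]
```

```bash
python3 -m inch '[[-0.0005,0,0,0,0,0,0],[-0.001,0,0,0,0,0,0],[-0.0015,0,0,0,0,0,0]]'; python3 g.py -0.0706 0.0193 0.013 0; python3 -m inch '[[0.006,0,0,0,0,0,0],[0.015,0,0,0,0,0,0],[0.02,0,-0.02,0,0,0,0],[0.02,0,-0.07,0,0,0,0],[0,0,-0.11,0,0,0,0],[-0.03,0,-0.15,0,0,0,0],[-0.06,0,-0.19,0,0,0,0],[-0.09,0,-0.22,0,0,0,0]]'; python3 -m inch '[[-0.003,0,-0.005,0,0,0,0],[-0.003,0,-0.005,0,0,0,0],[-0.003,0,-0.005,0,0,0,0]]'; python3 snap.py w12
```

```text
time_s: 20.3
position: [0.5644, -0.0121, 0.013]
eef_rot: [0.124, -3.134, -0.003]
wrist_force: [-3.8, -1.2, 1.8]
gripper_width: 0.005
t 20.3 fence pos [-0.0686  0.0188  0.013 ] Ffence [-3.9 -0.9  1.8] g 0.005 q7 1.83
delta [0.002  0.0005 0.    ] rot [ 0.002 -0.005 -0.002]
time_s: 20.97
position: [0.6368, -0.0066, 0.2148]
eef_rot: [0.124, -3.135, -0.004]
wrist_force: [2.0, -0.5, -0.0]
gripper_width: 0.006
time_s: 21.22
position: [0.6387, -0.0065, 0.2189]
eef_rot: [0.123, -3.134, -0.004]
wrist_force: [-0.6, 1.1, -0.5]
gripper_width: 0.005
[ 0.6387 -0.0065  0.2189] 0.0435
```

View pics/w12.png

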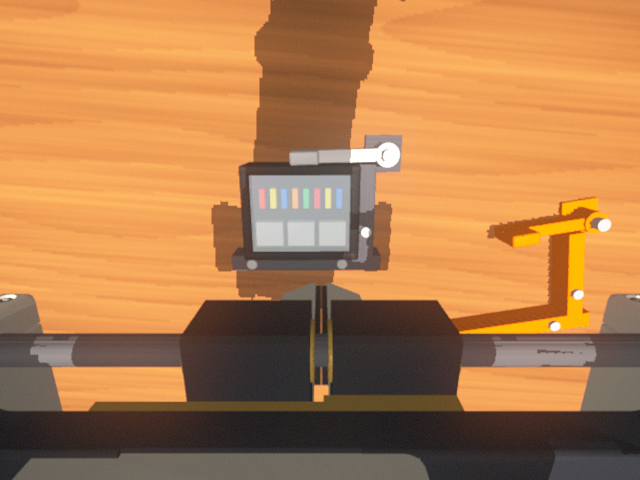

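The latch bar at (345,157) lies along the near side of the box. I'll measure its angle and the box seating.

```bash
python3 - <<'E'
from fit import *
c=dict(np.load("w12.npz"));P=cloud(c,c)
v=P[60:290,185:420].reshape(-1,3);v=v[~np.isnan(v[:,0])]
f0=np.array([.6343,-.0253,.081]);cc,s=np.cos(f0[2]),np.sin(f0[2])
loc=(v[:,:2]-f0[:2])@np.array([[cc,-s],[s,cc]])
sel=lambda m:v[m][:,:2]
near=loc[:,0]<-.0462
b,e=fit(sel((v[:,2]>.038)&(v[:,2]<.052)&~near&(loc[:,1]<.06)),B,list(f0))
bt=(v[:,2]>.038)&(v[:,2]<.052)&~near
r=sel((v[:,2]>.024)&(v[:,2]<.034)&~near);r=r[cKDTree(sel(bt)).query(r)[0]>.003]
f,e2=fit(r,L,list(f0));print("box",b,e,"fence",f,e2,"rel",rel(f,b).round(4),"rel0",rel(f0,b).round(4))
m=near&(v[:,2]>.02)&(loc[:,0]>-.09)&(loc[:,1]<.062)&(loc[:,1]>-.015)
q=loc[m];k=np.polyfit(q[:,1],q[:,0],1);print(len(q),"bar slope x/y",k, "x at y=4mm",np.polyval(k,.004))
t=m&(v[:,2]>.043);print("tab",len(loc[t]),loc[t].mean(0),np.arctan2(-(loc[t].mean(0)[0]+.053),.081-loc[t].mean(0)[1]))
cv2.imwrite("pics/w12c.png",cv2.resize(c["pixels"][125:280,220:415],None,fx=4,fy=3.8,interpolation=cv2.INTER_CUBIC))
E
python3 snap.py s2 scene; python3 snap.py t3 top
```

```text
box [ 0.63385826 -0.02587423  0.08617992] 0.0016004720772930206 fence [ 0.63558514 -0.02412537  0.07830514] 0.0019257773567604543 rel [-0.0019 -0.0016  0.0079] rel0 [-0.0005 -0.0005  0.0052]
1066 bar slope x/y [-0.00613964 -0.0520713 ] x at y=4mm -0.05209585649446765
tab 380 [-0.05170588  0.00395213] -0.01679470743530006
[ 0.6379 -0.0065  0.2181] 0.0148
[ 0.6376 -0.0065  0.2178] 0.0054
```

View pics/w12c.png

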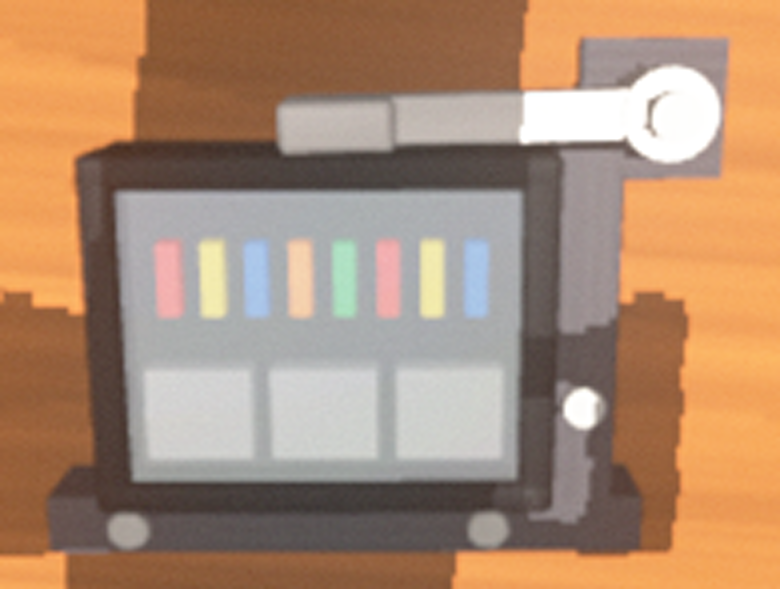

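View pics/s2.png

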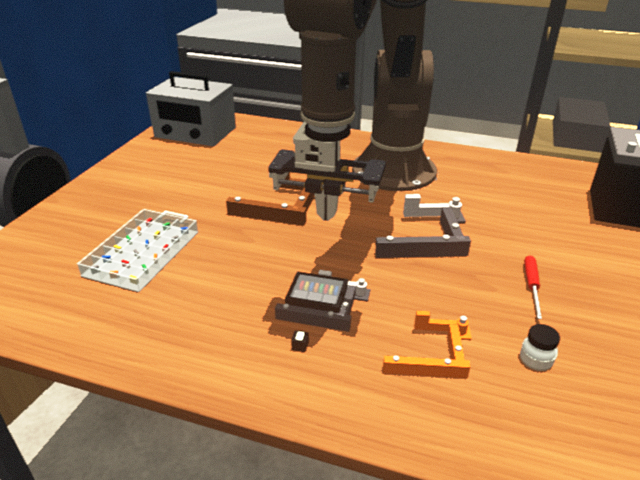

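The box sits in the corner with the latch shut along its near face (q ≈ 0). The relay (300,340), jar (540,345), screwdriver and assortment look where they were. The robot is clear of everything, so I'm handing in.

```bash
python3 -c "
from bench import env;print(env.hand_in())"
```

```text
the job is handed in; nothing more can be done
None
```

The fuse box is seated square in the corner of the small dark-steel fence with the latch shut behind it, and I handed the job in at about 21 s. `hand_in()` gives no verdict.

- **Method:** I pushed the box with the two fingers 37 mm apart, first along fence +x. I then pushed +y until it stopped against the left rail (about 12 N), and +x again until it stopped against the far rail (about 16 N). With the box checked as seated and the latch still open (about 2.0 rad), I pushed the latch round with closed fingers at 1 to 4 N.
- **Box seating:** the last wrist image puts the box within about 0.5 mm and 0.005 rad of its place, using the fence pose averaged over several views. Using the fence fitted in that same image alone, it comes out at -1.9 mm in x, -1.6 mm in y and 0.008 rad. The two differ by about 1.5 mm, and both are inside tolerance.
- **Latch:** its angle measures about -0.02 rad from shut.
- **Other objects:** the relay, screwdriver, jar and assortment look unmoved in the scene picture, but I checked that by eye only. The robot was clear of everything.

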